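Tip the limes into the slicer's hopper

TASK

Slide the blue cover of the slicer's feed hopper fully open, then pick up the tote of limes, tip all four limes out of it into the hopper from low down so that they do not drop far, and stand the empty tote back upright on its grey mat, the way round it stood. Leave the cover open, and leave the lemon tote and everything else on the table where it is.

Things in the scene. Friction and masses are not known exactly. Their poses are not given: they have to be found in the camera images.
- lime_bar (a point): Centre of the black handle bar over the white tote of limes (about 0.25 kg, full 0.5 kg); axes are the tote's: x to its spout, z up. Flat bar along y, 16 mm thick, 36 deep, 148 long, on side posts; its faces lean back 30 degrees (top to -x), so a gripper pinching the 16 mm comes down leaning 30 degrees to the -x end. 122 mm above the tote's underside, 20 mm to -x of its middle.
- lime_lip (a point): Middle of the lime tote's spout lip, at its +x end: 120 mm to +x of the bar's centre, 89 mm below it; axes as the tote's. Tote 200 long (x) x 148 wide (y) mm, 65 mm walls on the sides and at the -x end, 5 mm floor that rises at 25 degrees over the last 60 mm to the lip, 33 mm above the underside.
- lemon_bar (a point): Bar centre of a second tote, the same in all sizes, which holds two yellow lemons: to be left alone. Axes as the other tote's.
- lime_mat: Grey mat 210 (x) x 160 (y) x 4 mm, fixed, on which the lime tote stands at first, tote middle over mat middle, axes alike; origin at the middle of its underside, on the table.
- lime1: Green lime, 50 mm thick, 60 mm long, 60 g; origin at its centre. It lies in the lime tote at first.
- lime2: Green lime, 50 mm thick, 60 mm long, 60 g; origin at its centre. It lies in the lime tote at first.
- lime3: Green lime, 50 mm thick, 60 mm long, 60 g; origin at its centre. It lies in the lime tote at first.
- lime4: Green lime, 50 mm thick, 60 mm long, 60 g; origin at its centre. It lies in the lime tote at first.
- lemon1: Yellow lemon, 50 mm thick, 60 mm long, 60 g; origin at its centre. It lies in the lemon tote.
- lemon2: Yellow lemon, 50 mm thick, 60 mm long, 60 g; origin at its centre. It lies in the lemon tote.
- hopper_mouth (a point): Centre of the mouth of the white slicer's steel feed hopper (fixed), level with the rim, 130 mm above the table. Inside 200 x 200 mm, walls 8 mm, x and y along them; its floor lies about 50 mm below the rim at the +y side, 93 mm at -y. To -y a deck level with the rim follows for 215 mm, then a tower 240 (x) x 200 (y), 320 mm high, from 325 mm off the mouth's centre.
- cover (a joint): Blue sliding cover over the hopper's mouth, 206 x 206 x 5 mm, its top 6 mm above the rim: 0 = shut, 0.2 m = fully open. It slides towards the hopper's -y, on to the deck; friction 1.5 N and light damping; it stays where it is left. At the start it is up to 40 mm open.
- cover_grip (a point): Grip point on the cover's black upright fin, 70 (x) x 16 (y) mm, which rises 46 mm above the cover's top; the point is 26 mm above the cover's top, on the fin's middle, 88 mm to +y of the cover's middle. Axes as the hopper's.
- oil: Bystander: tall green oil bottle, 66 mm across, 240 mm high; origin at the centre of its underside.
- mill: Bystander: wooden pepper mill, 60 mm across, 205 mm high; origin at the centre of its underside.
- mealbox: Bystander: glass meal box with pasta, 150 x 150 x 55 mm; origin at the centre of its underside.
- bowl: Bystander: round glass bowl of rice, 140 mm across, 55 mm high; origin at the centre of its underside.
- sauce: Bystander: red squeeze bottle, 56 mm across, 160 mm high; origin at the centre of its underside.
- cup: Bystander: blue cup, 72 mm across, 75 mm high; origin at the centre of its underside.
There are look-alikes about, which are no part of the job. What is shaped like the part that bears lime_bar but purple is not meant.

How it is judged (in metres and radians):
On the way, in this order (a step that is already met when the one before it is completed fails the run):
1. the hopper's cover is fully open (at least 180 mm) (value of joint cover above 0.18 m), for 0.2 s.
2. the lime tote is tipped more than 40 degrees with its lip over the hopper's mouth (angle between lime_bar's own z axis and vertical above 0.7 rad and x of lime_lip in the frame of hopper_mouth between -0.11 and 0.11 m and y of lime_lip in the frame of hopper_mouth between -0.11 and 0.11 m), for 0.2 s.
At the end, for the whole second after the job is handed in: All four limes lie at rest inside the hopper, centres below its rim; the cover is at least 180 mm open; the lime tote stands upright (within 5 degrees) and released on its mat, within about 35 to 40 mm of the mat's middle and within 17 degrees of the mat's direction (x of lime1 in the frame of hopper_mouth between -0.1 and 0.1 m and y of lime1 in the frame of hopper_mouth between -0.1 and 0.1 m and z of each of lime1, lime2, lime3, lime4 in the frame of hopper_mouth below 0 m and linear speed of each of lime1, lime2, lime3, lime4 below 0.05 m/s and x of lime2 in the frame of hopper_mouth between -0.1 and 0.1 m and y of lime2 in the frame of hopper_mouth between -0.1 and 0.1 m and x of lime3 in the frame of hopper_mouth between -0.1 and 0.1 m and y of lime3 in the frame of hopper_mouth between -0.1 and 0.1 m and x of lime4 in the frame of hopper_mouth between -0.1 and 0.1 m and y of lime4 in the frame of hopper_mouth between -0.1 and 0.1 m and value of joint cover above 0.18 m and angle between lime_bar's own z axis and vertical below 0.09 rad and z of lime_bar in the frame of lime_mat between 0.118 and 0.132 m and x of lime_bar in the frame of lime_mat between -0.06 and 0.02 m and y of lime_bar in the frame of lime_mat between -0.035 and 0.035 m and x of lime_lip in the frame of lime_mat between 0.06 and 0.14 m and angle between the x axis of lime_bar and the x axis of lime_mat, either way round below 0.3 rad); the robot touches nothing.
It fails at once if a bystander is pushed more than 30 mm or tipped over (distance of any of oil, mill, mealbox, bowl, sauce, cup from where it was at the start of the episode above 0.03 m or angle between any of oil, mill, mealbox, bowl, sauce, cup's own z axis and vertical above 0.4 rad).
It fails at once if the lemon tote is moved more than 20 mm (distance of lemon_bar from where it was at the start of the episode above 0.02 m).
It fails at once if a lemon leaves its tote (distance between any of lemon1, lemon2 and lemon_bar above 0.18 m).
It fails at once if a lime falls hard (faster than 2.2 m/s, a free drop of 25 cm) (linear speed of any of lime1, lime2, lime3, lime4 above 2.2 m/s).
It also fails if it takes over 72 s, if anything falls off the work surface, if the arm or the gripper's body presses on something with over 40 N, if the wrist force passes 120 N, or if a joint passes its speed limit or range.

ROBOT

A 7-joint arm with a two-finger parallel gripper is mounted at the origin on the work surface. World frame = base frame: x ahead of the robot, y to its left, z up, the work surface at z = 0. Lengths are in mm, angles in rad, forces in N, time in s.
With the tool pointing down it reaches from about 350 to 900 mm from the base axis. Payload 19.9 kg.
Tool frame: the origin (TCP) lies midway between the tips of the shut fingers; the grasp point (between the pads) lies 19 mm behind it; z points along the fingers, y is the line along which they close (so a half turn about z gives the same grasp; the last joint's range is limited). The gripper opens to 85 mm and grips with 20 to 120 N. Pads are 22 mm wide; open, the fingers measure 114 mm over their backs; the gripper's body (76 mm by 85 mm) begins 54 mm behind the grasp point. The pads swing forward as they close: fully open they stand 13 mm farther back than shut.
Start: joints at [1.145, 0.417, -0.01, 1.614, 0.005, 1.111, -0.053], TCP at [234.602, -579.278, 231.26] pointing down, gripper open.
Joint ranges: [-2.81, 2.81], [-0.39, 2.02], [-1.27, 1.25], [0.06, 2.57], [-1.19, 4.33], [0.19, 2], [-2.82, 2.82]. Speed limits (rad/s): [1.89, 1.89, 2.39, 2.39, 3.01, 3.01, 3.01].

INTERFACE

Orientations are given as a unit quaternion [w, x, y, z].
In Python, from cell import r gives the robot as it stands.
- The arm moves only by the shell command python3 -m crank 'ROWS' [OPENING]. ROWS is JSON, one flat list of numbers, 6 for each row, row after row: the shift along the tool's x, y, z in mm, then the turn, a rotation vector about the tool's x, y, z in degrees. A call has exactly 5 rows; each row is the pose to reach, as a shift and turn from the pose commanded when the call began, along the tool's axes at that moment; what a row does not reach only later rows make up. A row lasts 1/12 s, in which the tool goes at most 41.7 mm and 7.16 degrees, less where a joint would pass 70% of its speed; a pose out of reach is approached as far as the arm can. A call with a gripper value outside its range is refused whole. OPENING is the opening in per cent of the stroke, from 0 (shut) to 100 (fully open), set as the call begins (- or left out, the last holds). The fingers move at their own pace and stop on an object; the grip force is fixed at half the most. Time passes only in rows, so rows that repeat a pose let the fingers close, or fill a call up. It gives the time, the measured TCP pose, the force, the opening and the grip force at its end, in the units of the state.
- r.observe(): the state, without advancing time (a new reading comes with each control period).
- r.camera(name): name is "side" or "top" or "wrist"; returns the picture (400x640x3 uint8, red, green, blue); there is no depth.
- r.camera_params(name): a dict with "mtx" (3x3 intrinsics, pixels), "distortion" ([k1, k2, p1, p2, k3] as OpenCV has them; the pictures are not rectified), "view" (4x4, takes a point from world to camera coordinates). Camera axes: x right, y down, z forward; pixel columns grow to the right and rows downward; lengths in mm; the calibration is good to about 2 mm. A picture is of the moment at which its call begins: read the wrist's pose just before it. camera_params takes no time and is no camera call; for the wrist camera it gives the pose at the moment of the call.
- r.close_job(): hands the job in; it is judged then, once.
The state is a dict: "clock": time; "joint_pos": joint angles; "joint_vel": joint speeds; "effort": joint torques, N m; "eef_pos": TCP position; "tcp_rot": TCP orientation; "ft_force": force on the tool from outside, world axes, zero at the start; "ft_torque": the same for the moment, N m; "finger_gap": finger opening in mm; "finger_force": force on a finger pad.
Only numpy, scipy, OpenCV 4.12 (cv2) and the standard library are available. Lean on these libraries where they do the work, as an engineer would, in place of code of your own. Each camera call takes 0.05 s, during which the arm holds its last target. There are 200 camera calls.

## Working session

There is one attempt and no reset: what is moved stays moved. The work goes in short steps, Python scripts to look and compute and a shell command to move; the robot and the scene stay as the last step left them, time stands still between calls to the robot, and variables do not carry over. Pictures are saved under pics/ and viewed, at most 13 in all, crops included, and the job is handed in when it is done.

```bash
mkdir -p pics; ls; cat > h.py <<'E'
import numpy as np, cv2
from cell import r
from scipy.spatial.transform import Rotation as R
def shot(n,name):
    im=r.camera(n); cv2.imwrite(f'pics/{name}.png',im[:,:,::-1]); return im
def ray(p,uv):
    V=np.array(p['view']); q=cv2.undistortPoints(np.array(uv,float).reshape(-1,1,2),np.array(p['mtx']),np.array(p['distortion']))[:,0]
    d=np.c_[q,np.ones(len(q))]@V[:3,:3]; c=-V[:3,:3].T@V[:3,3]; return c,d
def onz(p,uv,z):
    c,d=ray(p,uv); return c+d*((z-c[2])/d[:,2])[:,None]
def proj(p,X):
    V=np.array(p['view']); return cv2.projectPoints(np.array(X,float).reshape(-1,3),cv2.Rodrigues(V[:3,:3])[0],V[:3,3],np.array(p['mtx']),np.array(p['distortion']))[0][:,0]
def pose():
    o=r.observe(); q=o['tcp_rot']; return np.array(o['eef_pos']),R.from_quat([q[1],q[2],q[3],q[0]])
E
python3 - <<'E'
from h import *
shot('top','top0'); shot('side','side0')
for n in('top','side'):
    p=r.camera_params(n);V=np.array(p['view']);print(n,-V[:3,:3].T@V[:3,3],V[2,:3])
p,q=pose();print(p,q.as_matrix().round(3))
E
```

```text
pics
top [ 416.54902277   67.45014959 1572.48396934] [ 0.06260626 -0.00346386 -0.99803229]
side [1283.01780022 1185.15498289  998.21033816] [-0.46414248 -0.69028277 -0.55505085]
[ 234.48099526 -579.00287577  230.70223383] [[ 0.927  0.375 -0.001]
 [ 0.375 -0.927  0.001]
 [-0.    -0.001 -1.   ]]
```

View pics/top0.png

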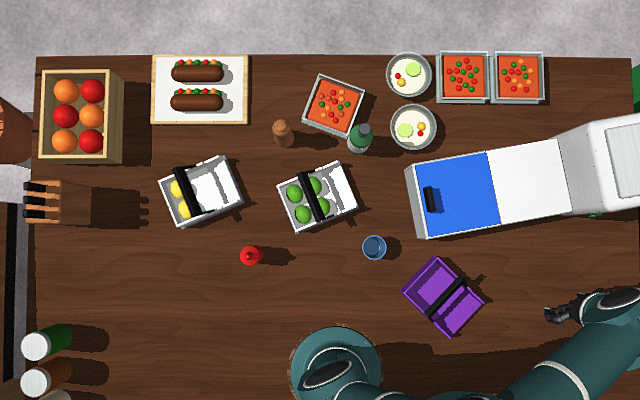

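View pics/side0.png

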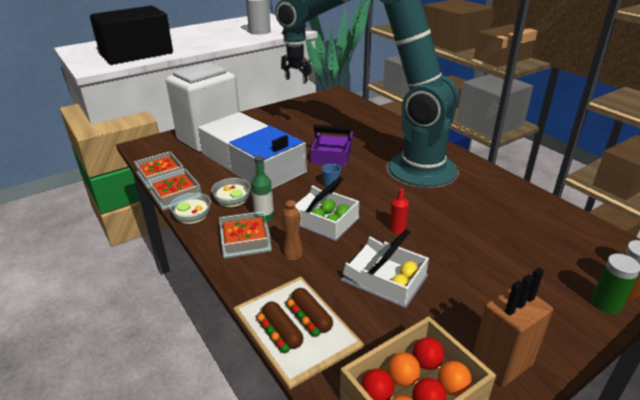

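Candidates for the lime tote: white tote with green limes at top (317,195); white tote with lemons at (202,190); purple tote at (445,297). I choose the white one with limes. The cover's fin is at (431,200). Next, a close crop to check.

```bash
python3 - <<'E'
from h import *
im=cv2.imread('pics/top0.png'); a=cv2.resize(im[145:245,265:365],None,fx=5,fy=5,interpolation=cv2.INTER_CUBIC)
cv2.imwrite('pics/c1.png',a)
p=r.camera_params('top')
hsv=cv2.cvtColor(im,cv2.COLOR_BGR2HSV)
m=cv2.inRange(hsv,(105,150,80),(125,255,255)); m[:,:405]=0
c=max(cv2.findContours(m,0,2)[0],key=cv2.contourArea); b=cv2.boxPoints(cv2.minAreaRect(c)); print('cover',b.round(1).tolist(),onz(p,b,136).round(0).tolist())
k=cv2.inRange(im,(0,0,0),(45,45,45))
for nm,(x0,y0,x1,y1),z in(('fin',(415,180,450,220),182),('bar',(285,160,345,230),135),('lemonbar',(165,150,235,225),135)):
    mm=np.zeros_like(k);mm[y0:y1,x0:x1]=k[y0:y1,x0:x1]
    c=max(cv2.findContours(mm,0,2)[0],key=cv2.contourArea);q=cv2.minAreaRect(c);b=cv2.boxPoints(q);print(nm,q,onz(p,b,z).round(0).tolist(),onz(p,[q[0]],z).round(0))
E
```

```text
cover [[414.3999938964844, 165.10000610351562], [485.79998779296875, 150.8000030517578], [500.20001220703125, 223.0], [428.79998779296875, 237.1999969482422]] [[605.0, -218.0, 136.0], [646.0, -422.0, 136.0], [442.0, -459.0, 136.0], [402.0, -256.0, 136.0]]
fin ((428.98077392578125, 198.90383911132812), (24.122283935546875, 8.236878395080566), 78.69007110595703) [[537.0, -231.0, 182.0], [541.0, -253.0, 182.0], [477.0, -265.0, 182.0], [472.0, -243.0, 182.0]] [[ 507. -248.  182.]]
bar ((310.4280090332031, 196.17942810058594), (51.75278854370117, 18.877119064331055), 77.34745025634766) [[582.0, 116.0, 135.0], [594.0, 64.0, 135.0], [452.0, 33.0, 135.0], [441.0, 84.0, 135.0]] [[517.  74. 135.]]
lemonbar ((192.6095428466797, 189.37277221679688), (54.87451171875, 23.532970428466797), 67.28559112548828) [[595.0, 466.0, 135.0], [621.0, 405.0, 135.0], [478.0, 343.0, 135.0], [453.0, 404.0, 135.0]] [[536. 404. 135.]]
```

View pics/c1.png

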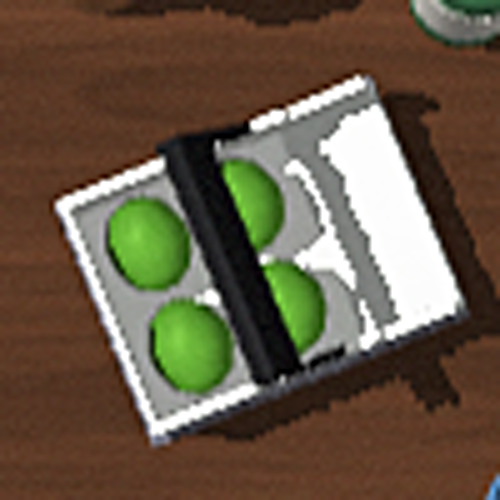

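The crop shows the white tote with four limes. Its bar runs from (190,140) to (280,380) in the crop and the open spout is at the right end, so tote x points right and slightly up in the image. The cover fin agrees with the given offset: 88 mm from the measured cover centre puts it at (507,-253).

```bash
cat >> h.py <<'E'
def go(t,M=None):
    p,q=pose(); M=q if M is None else M
    print('pos',p.round(1),'shift',q.inv().apply(np.array(t)-p).round(1),'turn',np.degrees((q.inv()*M).as_rotvec()).round(2))
def frame(y,z):
    z=np.array(z,float);z/=np.linalg.norm(z);y=np.array(y,float);y-=z*(y@z);y/=np.linalg.norm(y);return R.from_matrix(np.c_[np.cross(y,z),y,z])
E
python3 - <<'E'
from h import *
p=r.camera_params('top')
print('hop +y edge',onz(p,[[405.5,165],[416,239]],130).round(0))
o=np.array([264.6,144.6])
cr=lambda l:o+np.array(l)/5.
print('bar',onz(p,cr([[190,142],[278,379],[234,260]]),126).round(0))
print('tote rim corners',onz(p,cr([[60,203],[155,437]]),69).round(0)); print('front',onz(p,cr([[367,78]]),69).round(0),onz(p,cr([[465,310]]),45).round(0))
a=np.radians(101.2); y=[-np.cos(a),-np.sin(a),0]
go([507,-252,225],frame(y,[0,0,-1]))
E
```

```text
hop +y edge [[ 606. -194.  130.]
 [ 397. -222.  130.]]
bar [[583.  96. 126.]
 [450.  47. 126.]
 [517.  71. 126.]]
tote rim corners [[554. 173.  69.]
 [417. 117.  69.]]
front [[628.  -7.  69.]] [[493. -66.  45.]]
pos [ 234.5 -579.   230.7] shift [ 375.4 -200.8    5.9] turn [-6.000e-02  1.000e-02  1.085e+01]
```

```bash
python3 -m crank '[25,-13,0,0,0,3, 60,-32,0,0,0,6, 95,-51,0,0,0,9, 130,-70,0,0,0,11, 165,-88,0,0,0,11]' 100
python3 - <<'E'
from h import *
a=np.radians(101.2); y=[-np.cos(a),-np.sin(a),0]
go([507,-252,225],frame(y,[0,0,-1]))
E
```

```text
clock: 0.52
eef_pos: [355.2, -434.0, 231.1]
tcp_rot: [-0.0, 0.995, 0.095, -0.0]
ft_force: [0.8, -0.7, 0.1]
finger_gap: 85.3
finger_force: 0.0
pos [ 355.2 -434.   231.1] shift [ 183.4 -150.     6.1] turn [-0.02  0.02 -0.31]
```

```bash
python3 -m crank '[32,-26,0,0,0,0, 64,-52,0,0,0,0, 96,-78,0,0,0,0, 128,-104,0,0,0,0, 160,-130,0,0,0,0]'
python3 - <<'E'
from h import *
a=np.radians(101.2); y=[-np.cos(a),-np.sin(a),0]
shot('wrist','w1'); p=r.camera_params('wrist')
print(proj(p,[[507,-252,182],[507,-252,136],[522,-314,130]]).round(0))
go([507,-252,143],frame(y,[0,0,-1]))
E
```

```text
clock: 0.93
eef_pos: [487.4, -275.7, 231.2]
tcp_rot: [-0.0, 0.995, 0.096, -0.0]
ft_force: [0.7, -1.3, 0.5]
finger_gap: 85.4
finger_force: 0.0
[[303. 196.]
 [307. 176.]
 [394. 171.]]
pos [ 492.7 -268.2  231.3] shift [ 17.1 -12.8  88.3] turn [-0.14 -0.14  0.33]
```

View pics/w1.png

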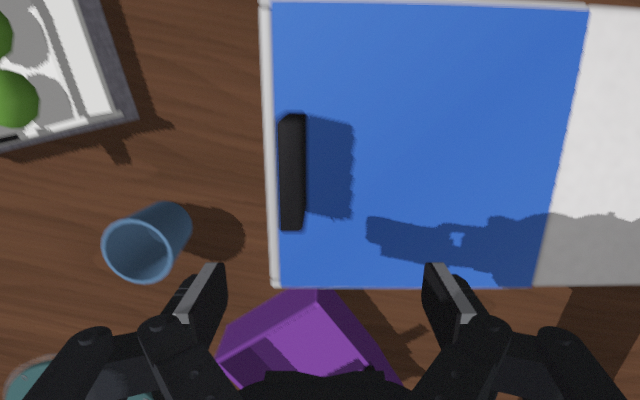

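The wrist view shows the fin at about (292,172) on the blue cover, with only a thin hopper rim strip left of it at x≈265. The arm was still settling, so I measure again at rest.

```bash
python3 - <<'E'
from h import *
im=shot('wrist','w2'); p=r.camera_params('wrist'); im=im[:,:,::-1]
k=cv2.inRange(im,(0,0,0),(40,40,40)); k[265:]=0; k[:, :230]=0;k[:,340:]=0
c=max(cv2.findContours(k,0,2)[0],key=cv2.contourArea); print(cv2.boundingRect(c))
b=cv2.boxPoints(cv2.minAreaRect(c)); print(onz(p,b,182).round(0).tolist())
hsv=cv2.cvtColor(im,cv2.COLOR_BGR2HSV)
m=cv2.inRange(hsv,(100,130,60),(125,255,255)); m[:, :225]=0; m[300:]=0
c=max(cv2.findContours(m,0,2)[0],key=cv2.contourArea)
b=cv2.boxPoints(cv2.minAreaRect(c)); print(b.round(0).tolist(),onz(p,b,136).round(0).tolist())
a=np.radians(101.2); y=[-np.cos(a),-np.sin(a),0]
go([507,-252,143],frame(y,[0,0,-1]))
E
```

```text
(291, 125, 28, 119)
[[544.0, -241.0, 182.0], [547.0, -256.0, 182.0], [477.0, -270.0, 182.0], [473.0, -254.0, 182.0]]
[[280.0, 295.0], [285.0, 14.0], [599.0, 20.0], [594.0, 301.0]] [[402.0, -252.0, 136.0], [605.0, -222.0, 136.0], [646.0, -421.0, 136.0], [446.0, -512.0, 136.0]]
pos [ 490.5 -271.3  231.1] shift [ 19.9 -15.4  88.2] turn [-0.11 -0.08  0.35]
```

```bash
python3 -m crank '[22,-12,10,0,0,0, 22,-12,35,0,0,0, 22,-12,60,0,0,0, 22,-12,78,0,0,0, 22,-12,87,0,0,0]'
python3 -m crank '[0,0,0,0,0,0, 0,0,0,0,0,0, 0,0,0,0,0,0, 0,0,0,0,0,0, 0,0,0,0,0,0]' 0
python3 -m crank '[0,0,0,0,0,0, 0,0,0,0,0,0, 0,0,0,0,0,0, 0,0,0,0,0,0, 0,0,0,0,0,0]'
```

```text
clock: 1.45
eef_pos: [504.8, -261.0, 141.7]
tcp_rot: [-0.001, 0.995, 0.096, -0.001]
ft_force: [-0.1, -0.2, 0.0]
finger_gap: 85.2
finger_force: 0.0
clock: 1.87
eef_pos: [506.3, -261.6, 145.2]
tcp_rot: [0.0, 0.995, 0.096, 0.001]
ft_force: [-0.5, 2.5, 1.1]
finger_gap: 25.4
finger_force: 1.0
clock: 2.28
eef_pos: [506.3, -261.7, 145.1]
tcp_rot: [0.0, 0.995, 0.096, 0.001]
ft_force: [-2.2, 1.5, 5.8]
finger_gap: 15.1
finger_force: 58.4
```

```bash
python3 -m crank '[0,15,0,0,0,0, 0,45,0,0,0,0, 0,80,0,0,0,0, 0,115,0,0,0,0, 0,145,0,0,0,0]'
python3 -m crank '[0,10,0,0,0,0, 0,18,0,0,0,0, 0,24,0,0,0,0, 0,28,0,0,0,0, 0,30,0,0,0,0]'
python3 - <<'E'
from h import *
shot('top','top1')
im=cv2.imread('pics/top1.png'); p=r.camera_params('top'); print(pose()[0])
cv2.imwrite('pics/c2.png',cv2.resize(im[135:255,395:545],None,fx=5,fy=5,interpolation=cv2.INTER_CUBIC))
E
```

```text
clock: 2.7
eef_pos: [533.1, -406.7, 145.2]
tcp_rot: [0.0, 0.995, 0.095, -0.0]
ft_force: [-4.9, 1.4, 11.3]
finger_gap: 15.1
finger_force: 59.5
clock: 3.12
eef_pos: [538.4, -435.1, 145.2]
tcp_rot: [0.001, 0.995, 0.095, -0.0]
ft_force: [-9.5, 0.2, 10.9]
finger_gap: 15.2
finger_force: 62.7
[ 538.36321822 -435.29010681  145.19002208]
```

View pics/c2.png

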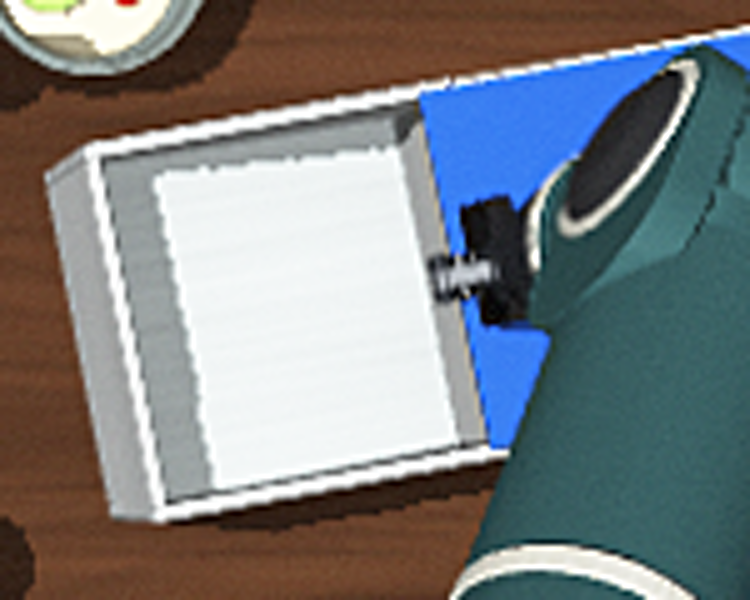

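The open hopper is visible: inner left corners in the crop at (103,160) and (162,503), cover edge from (420,95) to (487,445).

```bash
python3 - <<'E'
from h import *
p=r.camera_params('top'); f=lambda l,z:onz(p,np.array([394.6,134.6])+np.array(l)/5.,z)
i=f([[103,160],[162,503]],130); o=f([[90,143],[158,522]],130); e=f([[420,95],[487,445]],134)
print(i.round(0),o.round(0),e.round(0))
a=np.radians(11.2);hx=np.array([np.cos(a),np.sin(a)]);hy=np.array([-np.sin(a),np.cos(a)])
for n,v,off in(('i',i,100),('o',o,108)):
    d=v[0]-v[1];print(n,np.degrees(np.arctan2(d[1],d[0])),np.linalg.norm(d),v[:,:2].mean(0)-off*hy)
print('edge y',e[:,:2]@hy,'inner wall',i[:,:2]@hy, 'outer',o[:,:2]@hy)
E
```

```text
[[ 601. -222.  130.]
 [ 408. -253.  130.]] [[ 611. -215.  130.]
 [ 397. -250.  130.]] [[ 638. -402.  134.]
 [ 440. -436.  134.]]
i 9.068690826575583 195.77822522104637 [ 524.13404864 -335.28805328]
o 9.494200009383626 216.57311734803002 [ 525.20511731 -338.32119845]
edge y [-518.45052468 -513.31548589] inner wall [-334.34785627 -327.06690629] outer [-329.11421137 -322.66738663]
```

```bash
python3 -m crank '[0,3,0,0,0,0, 0,6,0,0,0,0, 0,9,0,0,0,0, 0,11,0,0,0,0, 0,11,0,0,0,0]'
```

```text
clock: 3.58
eef_pos: [540.3, -445.9, 145.2]
tcp_rot: [0.001, 0.995, 0.095, -0.001]
ft_force: [-8.4, -3.1, 7.8]
finger_gap: 15.3
finger_force: 62.4
```

```bash
python3 -m crank '[0,0,0,0,0,0, 0,0,0,0,0,0, 0,0,0,0,0,0, 0,0,0,0,0,0, 0,0,0,0,0,0]' 100
python3 -m crank '[0,0,-20,0,0,0, 0,0,-60,0,0,0, 0,0,-100,0,0,0, 0,0,-140,0,0,0, 0,0,-175,0,0,0]'
python3 - <<'E'
from h import *
p=r.camera_params('top'); s=r.camera_params('side')
im=cv2.imread('pics/top0.png'); hsv=cv2.cvtColor(im,cv2.COLOR_BGR2HSV)
m=cv2.inRange(hsv,(50,80,20),(85,255,200)); m[:120]=0;m[160:]=0;m[:,:335]=0;m[:,380:]=0
c=max(cv2.findContours(m,0,2)[0],key=cv2.contourArea); print(cv2.boundingRect(c))
for z in(0,150,240): print(z,proj(p,[[640,-50,z]]).round(0), onz(p,[[360,138]],z).round(0))
c1,d1=ray(p,[[363,130]]);c2,d2=ray(s,[[259,162]])
A=np.c_[d1[0],-d2[0]];t=np.linalg.lstsq(A,c2-c1,rcond=None)[0];print('cap',c1+d1[0]*t[0],c2+d2[0]*t[1])
xt=np.array([.371,-.928,0]);z=np.array([0,0,1.])
M=frame(.866*xt+.5*z,.5*xt-.866*z); bar=np.array([516,71,126.]); 
go(bar+19*(.5*xt-.866*z)-110*(.5*xt-.866*z),M)
E
```

```text
clock: 4.0
eef_pos: [541.7, -443.9, 144.2]
tcp_rot: [-0.0, 0.995, 0.096, -0.0]
ft_force: [-0.1, -0.8, -0.2]
finger_gap: 74.8
finger_force: 0.0
clock: 4.42
eef_pos: [541.6, -443.9, 322.2]
tcp_rot: [0.0, 0.995, 0.096, 0.001]
ft_force: [0.2, 0.3, -0.3]
finger_gap: 85.5
finger_force: 0.0
(349, 124, 24, 24)
0 [[351. 159.]] [[707. -78.   0.]]
150 [[355. 152.]] [[679. -64. 150.]]
240 [[358. 146.]] [[662. -56. 240.]]
cap [687.51371734 -65.92117397 220.13699446] [689.81752421 -67.38860182 220.74332045]
pos [ 541.6 -443.9  322.2] shift [  65.  -555.1  117. ] turn [-29.84   2.76 -10.5 ]
```

```bash
python3 -m crank '[3,-20,0,0,0,0, 7,-55,0,0,0,0, 12,-95,0,0,0,0, 17,-135,0,0,0,0, 22,-175,0,0,0,0]'
python3 -m crank '[5,-40,0,0,0,0, 10,-80,0,-5,0,-2, 15,-120,0,-11,0,-4, 20,-160,0,-17,1,-6, 24,-200,0,-23,2,-8]'
python3 - <<'E'
from h import *
xt=np.array([.371,-.928,0]);z=np.array([0,0,1.])
M=frame(.866*xt+.5*z,.5*xt-.866*z); bar=np.array([516,71,126.]); 
go(bar+19*(.5*xt-.866*z)-110*(.5*xt-.866*z),M)
print(np.round(r.observe()['joint_pos'],2))
E
```

```text
clock: 4.83
eef_pos: [529.2, -266.2, 319.3]
tcp_rot: [0.0, 0.995, 0.096, 0.0]
ft_force: [0.6, 0.3, 1.1]
finger_gap: 85.4
finger_force: 0.0
clock: 5.25
eef_pos: [515.0, -65.1, 320.5]
tcp_rot: [0.199, 0.965, 0.164, 0.039]
ft_force: [2.6, -0.3, -0.2]
finger_gap: 85.1
finger_force: 0.0
pos [515.  -65.1 320.5] shift [  43.  -205.3   37.8] turn [-6.58  0.51 -2.4 ]
[ 0.16  0.1  -0.35  1.89  0.48  1.14 -1.62]
```

```bash
python3 -m crank '[9,-40,4,-2,0,-1, 18,-80,12,-4,0,-2, 27,-120,22,-6.6,0.5,-2.4, 36,-160,30,-6.6,0.5,-2.4, 42,-195,36,-6.6,0.5,-2.4]'
python3 -m crank '[0,-6,0,0,0,0, 0,-6,0,0,0,0, 0,-6,0,0,0,0, 0,-6,0,0,0,0, 0,-6,0,0,0,0]'
python3 - <<'E'
from h import *
shot('wrist','w3'); p=r.camera_params('wrist')
xt=np.array([.371,-.928,0]);z=np.array([0,0,1.])
M=frame(.866*xt+.5*z,.5*xt-.866*z); bar=np.array([516,71,126.]); 
print(proj(p,[bar,bar+74*np.array([.928,.371,0]),bar-74*np.array([.928,.371,0])]).round(0))
go(bar+19*(.5*xt-.866*z),M)
E
```

```text
clock: 5.67
eef_pos: [499.9, 105.5, 208.7]
tcp_rot: [0.252, 0.949, 0.183, 0.046]
ft_force: [0.9, -1.4, 0.2]
finger_gap: 85.3
finger_force: 0.0
clock: 6.08
eef_pos: [499.3, 106.5, 208.0]
tcp_rot: [0.252, 0.95, 0.181, 0.046]
ft_force: [0.5, -0.2, -0.3]
finger_gap: 85.1
finger_force: 0.0
[[316. 197.]
 [315.  89.]
 [317. 286.]]
pos [499.2 106.6 207.9] shift [  2.9  -6.4 109.6] turn [-0.29  0.31 -0.17]
```

View pics/w3.png

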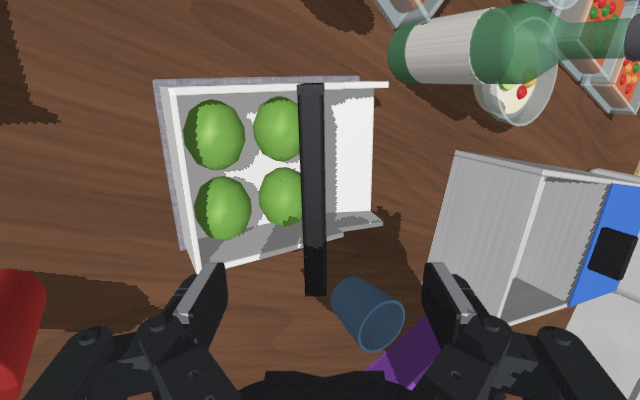

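The wrist view shows the bar end-on between the fingers, from (311,84) to (315,295). That is within 5 px of the predicted position, so I go down and grasp.

```bash
python3 -m crank '[3,-8,15,0,0,0, 3,-8,40,0,0,0, 3,-8,70,0,0,0, 3,-8,95,0,0,0, 3,-8,109,0,0,0]'
python3 -m crank '[0,0,0,0,0,0, 0,0,0,0,0,0, 0,0,0,0,0,0, 0,0,0,0,0,0, 0,0,0,0,0,0]' 0
python3 -m crank '[0,0,0,0,0,0, 0,0,0,0,0,0, 0,0,0,0,0,0, 0,0,0,0,0,0, 0,0,0,0,0,0]'
python3 - <<'E'
from h import *
p,q=pose();print(p,q.as_matrix().round(3).tolist())
E
```

```text
clock: 6.55
eef_pos: [518.3, 62.5, 106.9]
tcp_rot: [0.252, 0.95, 0.181, 0.045]
ft_force: [0.3, -0.3, 0.0]
finger_gap: 85.3
finger_force: 0.0
clock: 6.97
eef_pos: [518.8, 65.8, 109.4]
tcp_rot: [0.252, 0.949, 0.182, 0.047]
ft_force: [0.1, 0.2, 0.0]
finger_gap: 25.2
finger_force: 0.0
clock: 7.38
eef_pos: [519.7, 63.9, 110.5]
tcp_rot: [0.253, 0.949, 0.181, 0.047]
ft_force: [0.4, -7.0, 19.0]
finger_gap: 15.2
finger_force: 61.0
[519.7498285   63.88019243 110.49712215] [[0.93, 0.319, 0.181], [0.367, -0.806, -0.464], [-0.002, 0.498, -0.867]]
```

```bash
cat >> h.py <<'E'
G0=np.array([519.7,63.9,110.5]); M=np.array([516.2,70.2,126.])  # grasp TCP at mat; 
RT=R.from_euler('z',-68.4,degrees=True)            # tote at mat
RG=RT.inv()*R.from_matrix([[0.93,.319,.181],[.367,-.806,-.464],[-.002,.498,-.867]])
tb=-19*RG.apply([0,0,1])                            # bar rel. tcp, tote axes
def lipgo(lip,yaw,th):
    Q=R.from_euler('z',yaw,degrees=True)*R.from_euler('y',th,degrees=True)
    bar=np.array(lip)+Q.apply([-120,0,89]); go(bar-Q.apply(tb),Q*RG); return bar
E
python3 -m crank '[0,5,-9,0,0,0, 0,15,-26,0,0,0, 0,28,-48,0,0,0, 0,42,-73,0,0,0, 0,56,-97,0,0,0]'
python3 -m crank '[0,12,-20,0,0,0, 0,22,-38,0,0,0, 0,32,-55,0,0,0, 0,40,-69,0,0,0, 0,45,-77,0,0,0]'
python3 - <<'E'
from h import *
print(r.observe()['ft_force'],r.observe()['finger_gap'])
print(lipgo([515.5,-287,190],-79.7,0))
E
```

```text
clock: 7.8
eef_pos: [518.5, 65.2, 221.9]
tcp_rot: [0.251, 0.949, 0.182, 0.046]
ft_force: [2.0, -0.7, -3.7]
finger_gap: 15.4
finger_force: 59.0
clock: 8.22
eef_pos: [519.8, 64.5, 311.7]
tcp_rot: [0.251, 0.949, 0.182, 0.047]
ft_force: [-0.5, -0.8, -4.4]
finger_gap: 15.5
finger_force: 58.9
[-0.48228474 -0.82748069 -4.43858438] 15.479017352857337
pos [519.8  64.5 311.7] shift [-111.8  163.9  150.2] turn [-0.21 -5.64  9.94]
[ 494.04373419 -168.93379545  279.        ]
```

```bash
python3 -m crank '[-3,4,4,0,0,1, -9,13,12,0,-1,2, -17,25,23,0,-1.5,3, -26,38,35,0,-2,4, -35,51,47,0,-3,5]'
python3 - <<'E'
from h import *
lipgo([515.5,-287,190],-79.7,0)
E
```

```text
clock: 8.63
eef_pos: [511.2, -14.8, 292.8]
tcp_rot: [0.255, 0.957, 0.132, 0.031]
ft_force: [-1.0, -0.2, -3.8]
finger_gap: 15.3
finger_force: 58.9
pos [511.2 -14.8 292.8] shift [-58.6 117.9 102.7] turn [-0.14 -2.34  4.84]
```

```bash
python3 -m crank '[-8,16,14,0,-0.5,1, -16,32,28,0,-1,2, -24,48,42,0,-1.5,3, -32,64,56,0,-2,4, -40,80,70,0,-2.3,4.8]'
python3 -m crank '[-6,12,11,0,0,0, -11,22,19,0,0,0, -15,30,26,0,0,0, -18,36,31,0,0,0, -19,38,33,0,0,0]'
python3 - <<'E'
from h import *
shot('top','top2')
im=cv2.imread('pics/top2.png'); cv2.imwrite('pics/c3.png',cv2.resize(im[130:260,320:520],None,fx=4,fy=4))
lipgo([515.5,-287,190],-79.7,0)
for z,th in((165,20),(155,32),(155,45),(155,60)): lipgo([515.5,-287,z],-79.7,th)
E
```

```text
clock: 9.05
eef_pos: [500.7, -126.1, 272.2]
tcp_rot: [0.255, 0.963, 0.086, 0.022]
ft_force: [0.4, 0.5, -4.0]
finger_gap: 15.4
finger_force: 59.0
clock: 9.47
eef_pos: [491.5, -176.5, 263.1]
tcp_rot: [0.255, 0.963, 0.087, 0.023]
ft_force: [-0.5, -1.6, -5.2]
finger_gap: 15.4
finger_force: 59.0
pos [ 491.7 -176.1  263.2] shift [3.6 2.1 1.9] turn [-0.16 -0.15  0.1 ]
pos [ 491.7 -176.1  263.2] shift [ 3.5 33.6 10.2] turn [19.84 -0.14  0.08]
pos [ 491.7 -176.1  263.2] shift [ 3.5 56.3 18.4] turn [31.84 -0.12  0.06]
pos [ 491.7 -176.1  263.2] shift [ 3.4 85.6 24.4] turn [44.84 -0.11  0.05]
pos [ 491.7 -176.1  263.2] shift [  3.4 116.8  39.2] turn [ 5.984e+01 -9.000e-02  3.000e-02]
```

View pics/c3.png

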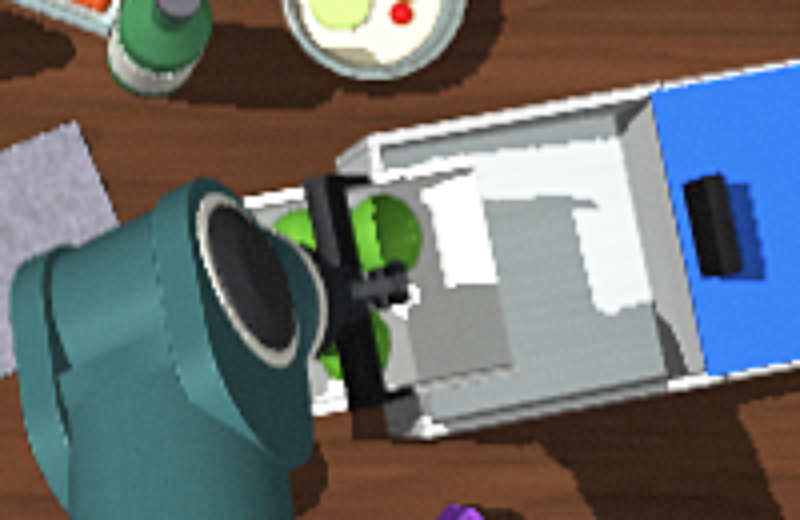

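The tote is aligned with the hopper and centred across it, with the lip at (490,265) in the crop, over the mouth. Tipping slowly now.

```bash
python3 -m crank '[1,7,3,4,0,0, 2,14,5,8,0,0, 3,20,7,12,0,0, 3,27,9,16,0,0, 3.5,33.6,10.2,20,0,0]'
python3 - <<'E'
from h import *
for z,th in((160,26),(155,32),(155,40)): lipgo([515.5,-287,z],-79.7,th)
E
```

```text
clock: 9.93
eef_pos: [502.4, -207.5, 271.7]
tcp_rot: [0.083, 0.992, 0.092, 0.008]
ft_force: [-0.7, 0.4, -3.8]
finger_gap: 15.5
finger_force: 60.1
pos [ 502.4 -207.5  271.7] shift [-1.5 13.1  0.3] turn [ 5.65 -0.24  0.26]
pos [ 502.4 -207.5  271.7] shift [-1.5 25.4  0.9] turn [11.65 -0.23  0.26]
pos [ 502.4 -207.5  271.7] shift [-1.6 43.5 -2.7] turn [19.65 -0.21  0.26]
```

```bash
python3 -m crank '[-0.5,5,0,2.3,0,0, -1,10,0,4.6,0,0, -1.5,15,0.5,7,0,0, -1.5,20,0.7,9.3,0,0, -1.5,25.4,0.9,11.6,0,0]'
python3 - <<'E'
from h import *
for th in(36,40,45,50): lipgo([515.5,-287,155],-79.7,th)
im=shot('top','top3')[130:260,320:520]; h=cv2.cvtColor(im,cv2.COLOR_RGB2HSV); m=cv2.inRange(h,(40,120,60),(70,255,255)); n,_,s,c=cv2.connectedComponentsWithStats(m); print(s[1:],c[1:]) 
E
```

```text
clock: 10.35
eef_pos: [505.4, -232.6, 274.8]
tcp_rot: [-0.017, 0.996, 0.092, -0.001]
ft_force: [-0.5, 0.1, -3.8]
finger_gap: 15.5
finger_force: 60.3
pos [ 505.4 -232.6  274.8] shift [ 0.1  8.4 -4.1] turn [ 4.13 -0.13  0.26]
pos [ 505.4 -232.6  274.8] shift [ 0.1 17.  -7.4] turn [ 8.13 -0.12  0.25]
pos [ 505.4 -232.6  274.8] shift [  0.   28.1 -10.6] turn [13.13 -0.11  0.24]
pos [ 505.4 -232.6  274.8] shift [ -0.   39.4 -12.8] turn [18.13 -0.1   0.24]
[[ 30   0  13  17  97]
 [ 47   0   6   8  15]
 [ 79   4   2   2   2]
 [ 83   6   1   1   1]
 [ 44   8   1   1   1]
 [ 48   8   1   1   1]
 [ 51   9   1   1   1]
 [ 43  11   8   7  14]
 [ 27  17   1   1   1]
 [ 29  20   1   1   1]
 [ 78  47  30  23 465]] [[34.80412371  7.68041237]
 [50.53333333  3.2       ]
 [79.5         4.5       ]
 [83.          6.        ]
 [44.          8.        ]
 [48.          8.        ]
 [51.          9.        ]
 [46.07142857 14.14285714]
 [27.         17.        ]
 [29.         20.        ]
 [92.61935484 57.59784946]]
```

```bash
python3 -m crank '[0,3,-1,1.6,0,0, 0,7,-3,3.2,0,0, 0,10,-4.5,4.8,0,0, 0,13.5,-6,6.4,0,0, 0,17,-7.4,8,0,0]'
python3 -m crank '[0,0,0,0,0,0, 0,0,0,0,0,0, 0,0,0,0,0,0, 0,0,0,0,0,0, 0,0,0,0,0,0]'
python3 - <<'E'
from h import *
for th in(45,50,55,60): lipgo([515.5,-287,155],-79.7,th)
E
```

```text
clock: 10.82
eef_pos: [508.2, -250.3, 281.7]
tcp_rot: [-0.087, 0.992, 0.091, -0.008]
ft_force: [0.5, 0.6, -2.3]
finger_gap: 15.1
finger_force: 60.6
clock: 11.23
eef_pos: [508.1, -249.6, 281.6]
tcp_rot: [-0.086, 0.992, 0.091, -0.008]
ft_force: [0.5, 0.6, -2.4]
finger_gap: 15.5
finger_force: 60.7
pos [ 508.1 -249.6  281.6] shift [ 0.5 10.6 -4.7] turn [ 5.26 -0.1   0.2 ]
pos [ 508.1 -249.6  281.6] shift [ 0.5 21.5 -8.5] turn [10.26 -0.09  0.19]
pos [ 508.1 -249.6  281.6] shift [  0.4  32.7 -11.3] turn [15.26 -0.08  0.18]
pos [ 508.1 -249.6  281.6] shift [  0.4  44.1 -13.1] turn [20.26 -0.07  0.18]
```

```bash
python3 -m crank '[0,8,-4,4,0,0, 0,17,-7,8,0,0, 0,25,-9.5,12,0,0, 0,34,-11.5,16,0,0, 0,40,-12.5,19,0,0]'
python3 -m crank '[0,0,0,0,0,0, 0,0,0,0,0,0, 0,0,0,0,0,0, 0,0,0,0,0,0, 0,0,0,0,0,0]'
python3 - <<'E'
from h import *
print(r.observe()['ft_force'])
shot('top','top4')
im=cv2.imread('pics/top4.png'); a=cv2.resize(im[130:260,380:540],None,fx=3,fy=3)
im=shot('side','side4')[:,:,::-1]; b=cv2.resize(im[90:220,150:310],None,fx=2,fy=3); cv2.imwrite('pics/c4.png',np.hstack([a,b]))
lipgo([515.5,-287,170],-79.7,20);lipgo([515.5,-287,195],-79.7,0)
E
```

```text
clock: 11.65
eef_pos: [515.5, -292.1, 286.9]
tcp_rot: [-0.25, 0.964, 0.088, -0.023]
ft_force: [0.4, -0.2, -2.2]
finger_gap: 15.4
finger_force: 60.7
clock: 12.07
eef_pos: [515.8, -290.1, 287.5]
tcp_rot: [-0.248, 0.964, 0.089, -0.023]
ft_force: [-0.1, -0.8, -1.4]
finger_gap: 15.2
finger_force: 60.7
[-0.10024294 -0.83612694 -1.39718592]
pos [ 515.7 -290.4  287.4] shift [  0.6 -66.7  49.8] turn [-38.7   -0.12   0.27]
pos [ 515.7 -290.4  287.4] shift [  0.7 -90.2  72.4] turn [-58.7   -0.15   0.29]
```

View pics/c4.png

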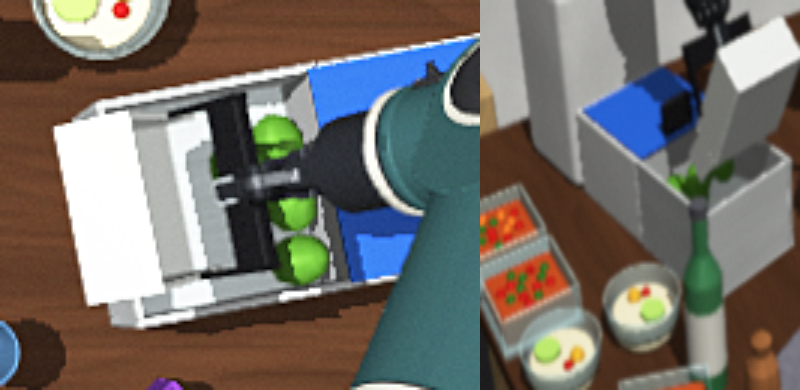

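The tote is tipped about 58°. Three limes show in the hopper at (278,135), (293,210), (303,260) and a fourth peeks out behind the bar near (218,160). Next I tip the tote back upright.

```bash
python3 -m crank '[0,-12,-10,-6,0,0, 0,-26,0,-13,0,0, 0,-40,10,-20,0,0, 0,-52,22,-27,0,0, 0,-60,32,-33,0,0]'
python3 - <<'E'
from h import *
lipgo([515.5,-280,195],-79.7,0)
E
```

```text
clock: 12.58
eef_pos: [503.5, -222.1, 289.3]
tcp_rot: [0.039, 0.995, 0.092, 0.006]
ft_force: [0.5, -0.2, -3.2]
finger_gap: 15.3
finger_force: 60.7
pos [ 503.5 -222.1  289.3] shift [  1.6 -53.   17.6] turn [-25.36  -0.46   0.28]
```

```bash
python3 -m crank '[0,-10,-8,-5,0,0, 0,-20,-14,-10,0,0, 0,-31,-18,-15,0,0, 1,-42,-20,-20,0,0, 1.6,-53,-22,-25.4,-0.4,0.3]'
python3 - <<'E'
from h import *
im=shot('top','top5')[:,:,::-1]; h=cv2.cvtColor(im,cv2.COLOR_BGR2HSV)
m=cv2.inRange(h,(40,120,60),(70,255,255)); m[:150]=0;m[245:]=0;m[:,:400]=0;m[:,:]*=1
n,_,s,c=cv2.connectedComponentsWithStats(m);p=r.camera_params('top');print([(s[i][4],onz(p,[c[i]],75).round(0).tolist()) for i in range(1,n) if s[i][4]>20])
cv2.imwrite('pics/c5.png',np.vstack([cv2.resize(im[140:250,270:510],None,fx=3,fy=2.5),]))
# mat check: grey region
go(G0+[0,0,110],RT*RG)
E
```

```text
clock: 13.0
eef_pos: [495.0, -169.5, 307.5]
tcp_rot: [0.256, 0.963, 0.085, 0.022]
ft_force: [-0.7, -0.9, -2.6]
finger_gap: 15.2
finger_force: 60.7
[(np.int32(460), [[565.0, -382.0, 75.0]]), (np.int32(228), [[518.0, -413.0, 75.0]]), (np.int32(239), [[463.0, -421.0, 75.0]]), (np.int32(28), [[467.0, -769.0, 75.0]])]
pos [ 495.1 -165.2  306.4] shift [  65.5 -234.1  -37. ] turn [ 0.28  5.63 -9.69]
```

View pics/c5.png

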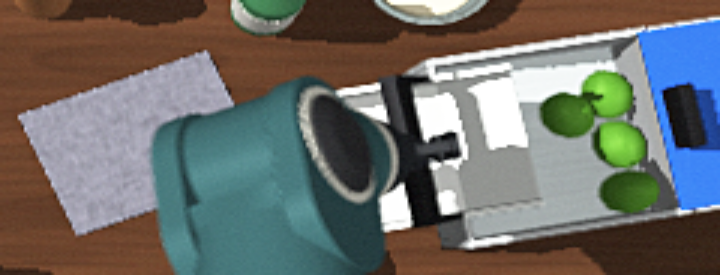

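All four limes are in the hopper, at (607,92), (568,113), (622,143) and (630,190) in the crop. The mat's corners are at (20,117), (207,52) and (78,235). The tote goes back now.

```bash
python3 -m crank '[5,-18,-6,0,0,0, 13,-46,-12,0,1.5,-2, 22,-80,-18,0,3,-4, 31,-114,-22,0,4,-6, 41,-148,-25,0,5,-8]'
python3 - <<'E'
from h import *
p=r.camera_params('top'); c=onz(p,np.array([269.7,139.7])+np.array([[20,117],[207,52],[78,235]])/[3,2.5],4);print(c.round(0),'mid',((c[1]+c[2])/2).round(0),'yaw',np.degrees(np.arctan2(*(c[1]-c[0])[[1,0]])),'dims',np.linalg.norm(c[1]-c[0]),np.linalg.norm(c[2]-c[0]))
x=np.array([np.cos(np.radians(-68.4)),np.sin(np.radians(-68.4))]); print('tote mid', M[:2]+20*x)
go(G0+[0,0,110],RT*RG)
E
```

```text
clock: 13.47
eef_pos: [510.1, -22.5, 254.7]
tcp_rot: [0.251, 0.953, 0.164, 0.045]
ft_force: [0.4, 0.1, -1.8]
finger_gap: 15.3
finger_force: 60.7
[[556. 179.   4.]
 [636. -12.   4.]
 [412. 119.   4.]] mid [524.  54.   4.] yaw -67.2255974373309 dims 206.79753953841018 155.6337673028497
tote mid [523.56249105  51.60447028]
pos [510.1 -22.5 254.7] shift [ 38.  -84.9  -8.6] turn [-0.39  0.7  -1.82]
```

```bash
python3 -m crank '[12,-27,-3,0,0,-1, 22,-50,-5,0,0.7,-1.8, 31,-69,-7,0,0.7,-1.8, 36,-81,-8,0,0.7,-1.8, 38,-85,-8.6,0,0.7,-1.8]'
python3 - <<'E'
from h import *
go(G0+[0,0,8],RT*RG)
E
```

```text
clock: 13.88
eef_pos: [519.8, 64.4, 219.5]
tcp_rot: [0.25, 0.95, 0.181, 0.046]
ft_force: [-0.7, 0.1, -2.0]
finger_gap: 15.3
finger_force: 60.7
pos [519.8  64.4 219.5] shift [  0.1 -49.3  88.2] turn [-0.46  0.07  0.06]
```

```bash
python3 -m crank '[0,-8,14,0,0,0, 0,-21,37,-0.4,0,0, 0,-34,61,-0.4,0,0, 0,-44,79,-0.4,0,0, 0,-49,88,-0.4,0,0]'
python3 -m crank '[0,-1,2,0,0,0, 0,-2,4,0,0,0, 0,-3,5,0,0,0, 0,-3.5,6,0,0,0, 0,-3.5,6,0,0,0]'
python3 - <<'E'
from h import *
go(G0,RT*RG); print(r.observe()['ft_force'])
E
```

```text
clock: 14.3
eef_pos: [519.3, 60.5, 117.7]
tcp_rot: [0.254, 0.949, 0.18, 0.045]
ft_force: [-0.9, -0.4, -1.8]
finger_gap: 15.1
finger_force: 60.7
clock: 14.72
eef_pos: [520.5, 61.6, 113.4]
tcp_rot: [0.254, 0.949, 0.18, 0.047]
ft_force: [0.4, 0.3, -3.0]
finger_gap: 15.0
finger_force: 60.7
pos [520.5  61.6 113.4] shift [ 0.1 -3.5  1.3] turn [ 0.03  0.05 -0.13]
[ 0.37960543  0.27245941 -3.02395759]
```

```bash
python3 -m crank '[0,-1.5,1,0,0,0, 0,-2.5,1.5,0,0,0, 0,-3.5,2,0,0,0, 0,-3.5,2,0,0,0, 0,-3.5,2,0,0,0]'
```

```text
clock: 15.13
eef_pos: [520.2, 63.0, 110.5]
tcp_rot: [0.255, 0.949, 0.179, 0.047]
ft_force: [-0.5, -1.2, 16.5]
finger_gap: 15.3
finger_force: 63.0
```

Contact (16 N up). Release and back off along the tool axis.

```bash
python3 -m crank '[0,0,0,0,0,0, 0,0,0,0,0,0, 0,0,0,0,0,0, 0,0,0,0,0,0, 0,0,0,0,0,0]' 100
python3 -m crank '[0,0,0,0,0,0, 0,0,0,0,0,0, 0,0,0,0,0,0, 0,0,0,0,0,0, 0,0,0,0,0,0]'
python3 -m crank '[0,0,-10,0,0,0, 0,0,-30,0,0,0, 0,0,-60,0,0,0, 0,0,-95,0,0,0, 0,0,-130,0,0,0]'
python3 -m crank '[0,0,-20,0,0,0, 0,0,-40,0,0,0, 0,0,-60,0,0,0, 0,0,-70,0,0,0, 0,0,-70,0,0,0]'
python3 - <<'E'
from h import *
im=shot('top','top6')[:,:,::-1]
cv2.imwrite('pics/c6.png',cv2.resize(im[130:260,255:515],None,fx=3,fy=3))
im=shot('side','side6')
E
```

```text
clock: 15.55
eef_pos: [519.3, 63.4, 109.1]
tcp_rot: [0.254, 0.949, 0.18, 0.046]
ft_force: [-0.9, 0.6, 0.1]
finger_gap: 74.3
finger_force: 0.0
clock: 15.97
eef_pos: [519.3, 63.4, 109.2]
tcp_rot: [0.254, 0.949, 0.18, 0.046]
ft_force: [-0.2, -0.2, -0.8]
finger_gap: 85.4
finger_force: 0.0
clock: 16.38
eef_pos: [495.1, 124.8, 223.6]
tcp_rot: [0.254, 0.949, 0.18, 0.046]
ft_force: [0.2, 0.2, 0.2]
finger_gap: 85.4
finger_force: 0.0
clock: 16.8
eef_pos: [483.5, 158.0, 284.5]
tcp_rot: [0.253, 0.949, 0.18, 0.048]
ft_force: [0.0, 0.1, 0.4]
finger_gap: 85.5
finger_force: 0.0
```

View pics/c6.png

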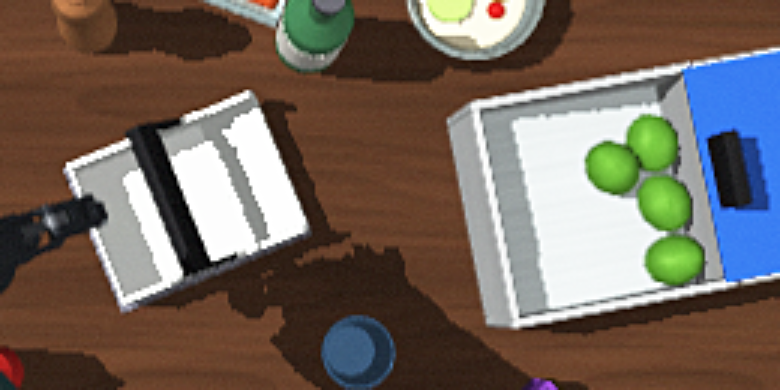

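View pics/side6.png

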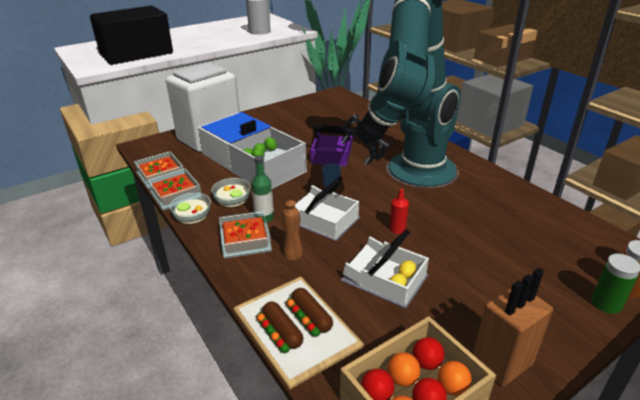

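All four limes lie in the hopper around (650,200) in the crop and the cover is open. The empty tote stands upright on its mat at (190,200), the gripper is clear, and nothing else has moved.

```bash
python3 -c "
from cell import r
print(r.close_job())"
```

```text
the job is handed in; nothing more can be done
None
```

I handed the job in at about 17 s on the robot clock, with no verdict returned: the last pictures show the cover slid fully open, all four limes at rest in the hopper, the empty tote upright on its mat the same way round, and nothing else moved.

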